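# Fit the long test rod in the ice-cream hardness stand

### The job

Take the long test rod out of the white rack (the tallest of the three, with a steel collar under its black grip) and thread it upright from above through both holes of the hardness-test stand, first the upper arm's, then the lower arm's. Lower it, do not let it drop, until its collar rests flat on the upper arm, then let go of it.

Things in the scene. Friction and masses are not known exactly. Their poses are not given: they have to be found in the camera images.
- rod: Tip of the long test rod, 0.2 to 0.4 kg: origin at the centre of its lower end, z axis up along the rod. From the tip up: steel shaft 16 mm in diameter, 95 mm long (the last 6 mm taper to 10 mm at the tip); flat steel collar 44 mm in diameter, 6 mm thick; round black grip 26 mm in diameter, 50 mm tall. It stands upright (within 3 degrees) in a hole of a fixed white rack and lifts straight out.
- rod_grip (a point): Centre of the long rod's black grip (26 mm in diameter, 50 mm tall), 126 mm above the tip, 25 mm above the collar's top. Rack: block 60 x 210 x 50 mm high, three holes 17 mm wide in a row 75 mm apart, floors 8 mm above the table (lift over 42 mm to be free). The other two holes hold shorter rods, one with a collar, one with a ball; their tops lie 18 mm or more below this point.
- upper_bore (a point): Centre of the stand's upper hole at the upper face of the upper arm, 115 mm above the table; z up along the holes' axis, y towards the column. Fixed stand: grey base 120 x 160 mm, column 65 mm from the axis ending level with the upper arm (screw head on it 7 mm higher), two flat aluminium arms 70 mm wide, 10 mm thick, one over the other, each with a 28 mm through hole.
- lower_bore (a point): Centre of the stand's lower hole (28 mm in diameter) at the upper face of the lower arm (10 mm thick), 50 mm above the table, 65 mm straight below upper_bore. With the collar seated on the upper arm the rod's tip is 30 mm below this point, 20 mm above the table and 5 mm above the disc on the stand's base.
Things that resemble listed ones, but are neither listed nor needed, are in the scene too. What is shaped like the rod but orange or purple is not meant.

How it is judged:
On the way, in this order (a step that is already met when the one before it is completed fails the run):
1. the long rod's tip is lifted above the upper arm (z of rod in the frame of upper_bore above 0 m), for 0.05 s.
2. the rod's tip has passed the upper hole and stands in the gap over the lower one (z of rod in the frame of upper_bore below -0.012 m and z of rod in the frame of lower_bore above 0 m and horizontal distance between rod and upper_bore below 0.025 m), for 0.02 s.
At the end, for the whole second after the job is handed in: The long rod is released and at rest in both holes of the stand: its tip within 5 mm of its seated height (30 mm below the lower arm's upper face, collar on the upper arm), tip within 12 mm and grip within 14 mm of the holes' axis, and the rod within 6 degrees of upright (z of rod in the frame of lower_bore between -0.036 and -0.025 m and horizontal distance between rod and lower_bore below 0.012 m and horizontal distance between rod_grip and upper_bore below 0.014 m and angle between the z axis of rod and the z axis of upper_bore, either way round below 0.1 rad and linear speed of rod below 0.03 m/s); the robot touches nothing.
It fails at once if the long rod is dropped: it moves faster than 0.6 m/s while the fingers do not hold it (a fall of about 18 mm or more) (linear speed of rod above 0.6 m/s and contact force between the fingers and rod below 0.3 N).
It also fails if it takes over 43 s, if anything falls off the work surface, if the arm or the gripper's body presses on something with over 40 N, if the wrist force passes 120 N, or if a joint passes its speed limit or range.

### The arm

A 7-joint arm with a two-finger parallel gripper is mounted at the origin on the work surface. World frame = base frame: x ahead of the robot, y to its left, z up, the work surface at z = 0. Lengths are in m, angles in rad, forces in N, time in s.
With the tool pointing down it reaches from about 0.4 to 0.9 m from the base axis. Payload 5.5 kg.
Tool frame: the origin (TCP) lies at the very end of the fingers, on their centre line; the grasp point (between the pads) lies 19 mm behind it; x points along the fingers, z is the direction in which the jaws open and shut, and the axes are right-handed (so a half turn about x gives the same grasp; the last joint's range is limited). The gripper opens to 85 mm and grips with 20 to 120 N. Pads are 22 mm wide; open, the fingers measure 114 mm over their backs; the gripper's body (76 mm by 85 mm) begins 54 mm behind the grasp point. The pads swing forward as they close: fully open they stand 13 mm farther back than shut.
Start: joints at [-0.944, 0.501, -0.427, 1.55, 0.221, 1.138, -0.21], TCP at [0.231, 0.607, 0.231] pointing down, gripper open.
Joint ranges: [-2.88, 2.88], [-0.31, 2.03], [-1.54, 1.56], [0.2, 2.42], [-1.41, 4.55], [0.19, 2.02], [-2.57, 2.57]. Speed limits (rad/s): [2.57, 2.57, 3.14, 3.14, 3.14, 3.14, 3.14].

### API

Orientations are given as a unit quaternion [x, y, z, w].
In Python, from workcell import * gives the robot as it stands. The module is installed in compiled form; this text tells all that it offers.
- The arm moves only by the tool jog_arm, never from a script. Its argument "moves" is a list of rows, each a list of 3 entries, a list of its own where there are three numbers: the turn, a rotation vector about the tool's x, y, z as a fraction of full scale, then the shift along the tool's x, y, z as a fraction of full scale, then the finger opening in mm, from 0 to 85.4. A call has 1 to 5 rows; each row is the pose to reach, as a shift and turn from the pose commanded when the call began, along the tool's axes at that moment; what a row does not reach only later rows make up. Full scale, the value 1, is 0.2 m for a shift and 1.5 rad for a turn. A row lasts 1/8 s, in which the tool goes at most 62.5 mm and 10.7 degrees, less where a joint would pass 70% of its speed; a pose out of reach is approached as far as the arm can. A call with a number of a shift or a turn outside -1 to 1 is refused whole. A call with a gripper value outside its range is refused whole. The fingers move at their own pace and stop on an object; "force" is the grip in N (left out, the last holds). Time passes only in rows, so rows that repeat a pose let the fingers close. It gives the time, the measured TCP pose, the force and the opening at its end, in the units of the state.
- get_state(): the state, without advancing time (a new reading comes with each control period).
- grab_frame(name): name is "side" or "top"; returns the picture (480x640x3 uint8, blue, green, red); there is no depth.
- camera_params(name): a dict with "mtx" (3x3 intrinsics, pixels), "k1" (the pictures are not rectified: a ray, as slopes to the right and down, at radius r is drawn at 1 + k1 r^2 times it, then the intrinsics apply), "R" (3x3) and "t" (3): a world point X has camera coordinates R X + t. Camera axes: x right, y down, z forward; pixel columns grow to the right and rows downward; lengths in m; the calibration is good to about 2 mm. A picture is of the moment at which its call begins. camera_params takes no time and is no camera call.
- close_job(): hands the job in, once; it reports no verdict.
The state is a dict: "time": time; "joint_positions": joint angles; "joint_vel": joint speeds; "joint_torque": joint torques, N m; "ee_pos": TCP position; "eef_rot": TCP orientation; "wrist_force": force on the tool from outside, world axes, zero at the start; "moment": the same for the moment, N m; "finger_gap": opening from 0.0 (shut) to 1.0 (fully open).
Only numpy, scipy, OpenCV 4.12 (cv2) and the standard library are available. Lean on these libraries where they do the work, as an engineer would, in place of code of your own. Each camera call takes 0.05 s, during which the arm holds its last target.

## Working session

There is one attempt and no reset: what is moved stays moved. The work goes in short steps, Python scripts to look and compute and a tool call to move; the robot and the scene stay as the last step left them, time stands still between calls to the robot, and variables do not carry over. Pictures are saved under pics/ and viewed, and the job is handed in when it is done.

Besides the shell and the picture viewer there is one more tool, called after ">>>" by a JSON object that holds its "name" and its "arguments", one argument or row to a line. jog_arm: Moves the arm, as the interface text tells. Shift numbers are shares of 0.2 m and turn numbers shares of 1.5 rad, none past 1 either way. Its arguments: {"type":"object","properties":{"moves":{"type":"array","items":{"type":"array"}},"force":{"type":"number"}},"required":["moves"]}

```bash
mkdir -p pics; python3 - <<'E'
from workcell import *
import cv2
for n in("side","top"):
    cv2.imwrite(f"pics/{n}0.png",grab_frame(n)); print(n,camera_params(n))
print(get_state())
E
```

```text
side {'mtx': array([[500.94331811,   0.        , 313.61346707],
       [  0.        , 500.94331811, 247.91230984],
       [  0.        ,   0.        ,   1.        ]]), 'k1': -0.05649754571137677, 'R': array([[ 0.9611229 , -0.27582877,  0.01269889],
       [-0.18539783, -0.67873236, -0.71059835],
       [ 0.20462261,  0.68061801, -0.70348327]]), 't': array([-0.50059644,  0.18416216,  0.7738009 ])}
top {'mtx': array([[586.77092471,   0.        , 304.67681728],
       [  0.        , 586.77092471, 241.81852565],
       [  0.        ,   0.        ,   1.        ]]), 'k1': -0.13293696405892977, 'R': array([[-0.02140776, -0.99976806, -0.00235293],
       [-0.97295536,  0.02137494, -0.23000211],
       [ 0.22999906, -0.00263453, -0.97318728]]), 't': array([0.03771592, 0.5502669 , 0.93850712])}
{'time': 0.1, 'joint_positions': array([-0.94380843,  0.50179303, -0.42684019,  1.55135329,  0.22081984,
        1.13836173, -0.21031475]), 'joint_vel': array([ 0.00028957,  0.00063141,  0.00047698, -0.00343466,  0.0010673 ,
       -0.00055432, -0.00063879]), 'joint_torque': array([-1.15639530e-02, -5.70810020e+01, -5.83885074e+00, -2.81750321e+01,
        1.04409020e-02,  5.47282747e-03,  3.11746737e-05]), 'ee_pos': array([0.2310745 , 0.60684004, 0.23033832]), 'eef_rot': array([-0.40168128,  0.58273273,  0.40097065,  0.58163326]), 'wrist_force': array([ 0.45946018,  0.62915883, -0.37977565]), 'moment': array([-0.00490235,  0.01264937, -0.04575359]), 'finger_gap': 1.0009691341272284}
```

View pics/side0.png

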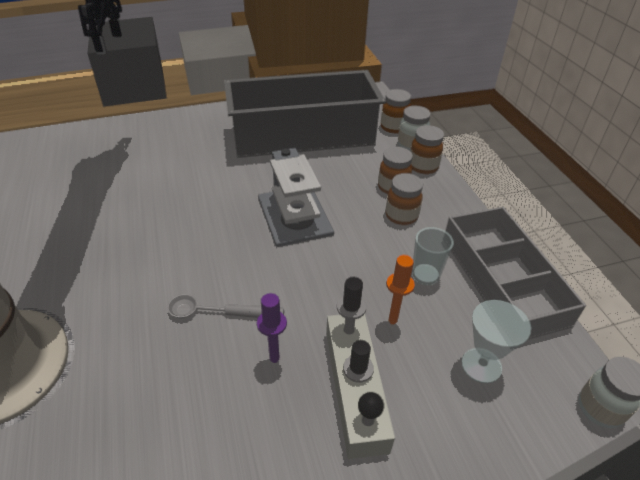

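View pics/top0.png

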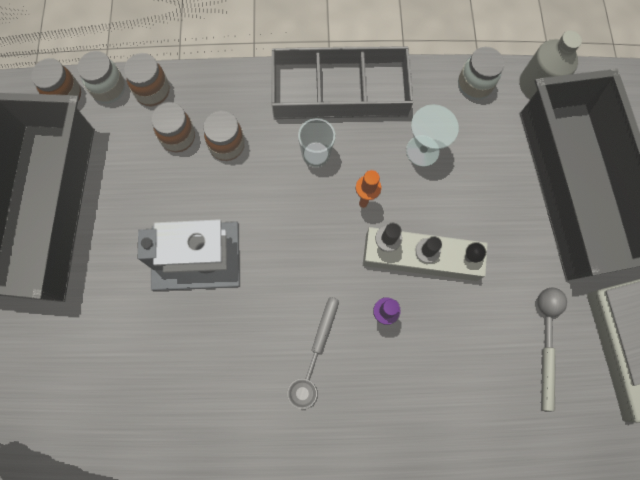

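The long rod sits at the far end of the rack: side (353,290), top (392,231). The stand's upper hole is at side (297,178), top (196,241). I'll zoom in to measure both.

```bash
cat > h.py <<'E'
import numpy as np, cv2
from workcell import *
def ray(n,u,v):
    c=camera_params(n); K=c["mtx"]
    p=cv2.undistortPoints(np.array([[[u,v]]],float),K,np.array([c["k1"],0,0,0.]))[0,0]
    d=c["R"].T@np.array([p[0],p[1],1.]); o=-c["R"].T@c["t"]; return o,d/np.linalg.norm(d)
def plane(n,u,v,z):
    o,d=ray(n,u,v); return o+d*(z-o[2])/d[2]
def tri(a,b):
    o1,d1=ray("side",*a); o2,d2=ray("top",*b)
    s=np.linalg.lstsq(np.c_[d1,-d2],o2-o1,rcond=None)[0]
    p,q=o1+s[0]*d1,o2+s[1]*d2
    return (p+q)/2,np.linalg.norm(p-q)
def proj(n,X):
    c=camera_params(n)
    return cv2.projectPoints(np.array([X],float),cv2.Rodrigues(c["R"])[0],c["t"],c["mtx"],np.array([c["k1"],0,0,0.]))[0].ravel()
E
python3 - <<'E'
import cv2,numpy as np
s=cv2.imread("pics/side0.png");t=cv2.imread("pics/top0.png")
def cr(i,x,y,w,h,f): return cv2.resize(i[y:y+h,x:x+w],None,fx=f,fy=f,interpolation=cv2.INTER_CUBIC)
a=[cr(s,260,145,80,60,5),cr(s,320,265,80,60,5),cr(t,150,210,80,60,5),cr(t,360,210,80,60,5)]
cv2.imwrite("pics/z0.png",np.vstack([np.hstack(a[:2]),np.hstack(a[2:])]))
E
```

```text
(no output)
```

View pics/z0.png

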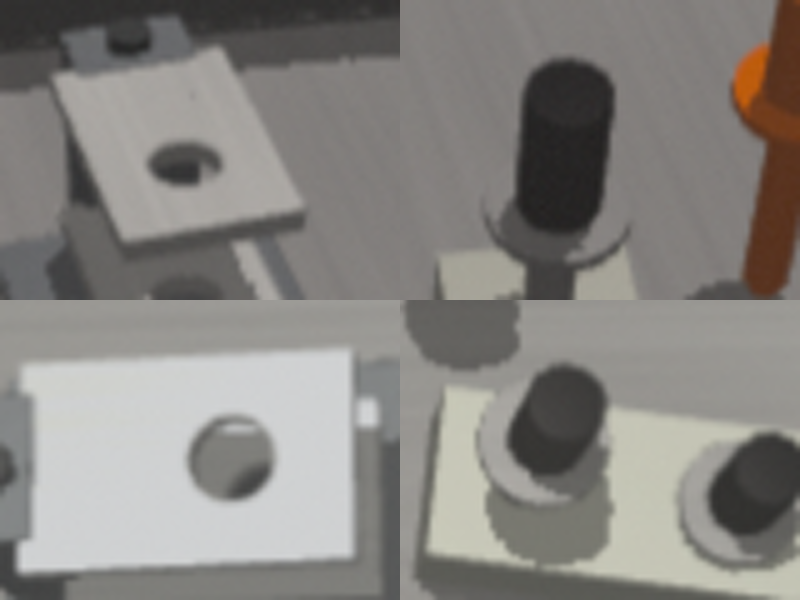

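```bash
python3 - <<'E'
from h import *
hs=(296.6,177.4);ht=(195.8,241.2);gs=(353.4,283.0);gt=(393.0,230.6)
print("hole",tri(hs,ht),plane("side",*hs,.115),plane("top",*ht,.115))
print("grip",tri(gs,gt),plane("side",*gs,.159),plane("top",*gt,.159))
# arm edges for yaw : top view corners of upper arm
for z in [(20,363),(348,348),(354,556),(18,573)]:
    print(plane("top",150+z[0]/5-.4,210+(z[1]-300)/5-.4,.115).round(4))
# rack top corners (top view zoom only near end) + far end
for z in [(445,386),(428,556)]:
    print("rack",plane("top",360+(z[0]-400)/5-.4,210+(z[1]-300)/5-.4,.05).round(4))
for u in [(486,243),(484,276)]: print("rack",plane("top",*u,.05).round(4))
for u,h in [((431,243),.14),((475,252),.14)]: print("short",plane("top",*u,h).round(4))
# refined: colour mask of dark cap blob
for n,g in (("side",gs),("top",gt)):
  for z in (.107,.103,.109,.159): print(n,z,proj(n,list(tri(gs,gt)[0][:2])+[z]))
E
```

```text
hole (array([0.54477781, 0.20411685, 0.10996818]), np.float64(0.0006112338829294811)) [0.5428078  0.19750459 0.115     ] [0.54387529 0.20315597 0.115     ]
grip (array([ 0.54442338, -0.11217575,  0.15524928]), np.float64(5.977906095521702e-05)) [ 0.54311859 -0.11521945  0.159     ] [ 0.54344287 -0.11157547  0.159     ]
[0.5777 0.2743 0.115 ]
[0.5801 0.1653 0.115 ]
[0.5105 0.1625 0.115 ]
[0.5071 0.2722 0.115 ]
rack [ 0.5788 -0.0865  0.05  ]
rack [ 0.5184 -0.0778  0.05  ]
rack [ 0.5452 -0.2923  0.05  ]
rack [ 0.4867 -0.2834  0.05  ]
short [ 0.5267 -0.1741  0.14  ]
short [ 0.5105 -0.2439  0.14  ]
side 0.107 [351.10593559 304.7570495 ]
side 0.103 [350.92659477 306.4689493 ]
side 0.109 [351.19610949 303.89608276]
side 0.159 [353.56521845 281.22551464]
top 0.107 [388.77779115 237.89220731]
top 0.103 [388.44578307 238.4665669 ]
top 0.109 [388.94479019 237.60328775]
top 0.159 [393.34788483 229.98117055]
```

```bash
cat >> h.py <<'E'
from scipy.spatial.transform import Rotation as Ro
def go(p,zdir=None,s=None):
    s=s or get_state(); R=Ro.from_quat(s["eef_rot"]); x=np.array([0,0,-1.])
    M=R.as_matrix(); z=M[:,2] if zdir is None else np.array(zdir,float)
    z=z-x*(z@x); z/=np.linalg.norm(z)
    if z@M[:,2]<0: z=-z
    T=np.c_[x,np.cross(z,x),z]
    rv=(R.inv()*Ro.from_matrix(T)).as_rotvec()/1.5
    sh=M.T@(np.array(p)-s["ee_pos"])/.2
    print("turn",rv.round(4),"shift",sh.round(4),"rows",(np.linalg.norm(sh)*.2/.0625).round(1),(np.linalg.norm(rv)*1.5/.187).round(1))
E
python3 - <<'E'
from h import *
print("orange",tri((404,261),(371,178)),"purple",tri((270,299),(391,307)))
print("shortgrip",tri((360,346),(433,243)),tri((371,404),(475,252)))
s=get_state();print(Ro.from_quat(s["eef_rot"]).as_matrix().round(3))
go([.544,-.111,.25],[1,0,0])
E
```

```text
orange (array([ 0.63512486, -0.08320604,  0.1454986 ]), np.float64(1.0799815739005527e-06)) purple (array([ 0.42639449, -0.10369518,  0.14818334]), np.float64(0.0010097917483721682))
shortgrip (array([ 0.53309036, -0.18440328,  0.10833811]), np.float64(0.0015965006828102268)) (array([ 0.5218755 , -0.25974324,  0.08761684]), np.float64(0.0005915132884380862))
[[-0.001 -0.935  0.356]
 [-0.002  0.356  0.935]
 [-1.     0.    -0.002]]
turn [ 8.047e-01 -1.100e-03  7.000e-04] shift [-0.0933 -2.7391 -2.798 ] rows 12.5 6.5
```

>>> {"name": "jog_arm", "arguments": {
  "moves": [
    [[0.12,0,0],[-0.05,-0.2,-0.2],85],
    [[0.24,0,0],[-0.1,-0.4,-0.4],70],
    [[0.36,0,0],[-0.1,-0.6,-0.6],60],
    [[0.48,0,0],[-0.1,-0.8,-0.8],60],
    [[0.6,0,0],[-0.1,-1,-1],60]
  ]
}}

```text
time: 0.72
ee_pos: [0.3474, 0.3474, 0.2511]
eef_rot: [-0.106, 0.699, 0.106, 0.699]
wrist_force: [1.1, 0.2, 0.5]
finger_gap: 0.701
```

```bash
python3 - <<'E'
from h import *
s=get_state();print(s["time"],s["ee_pos"],s["finger_gap"],s["joint_positions"].round(2))
go([.544,-.111,.25],[1,0,0])
E
```

```text
0.725 [0.34742677 0.34742244 0.25110238] 0.7005550278178769 [-0.65  0.17 -0.21  1.92  0.04  1.05 -0.58]
turn [ 2.007e-01 -1.000e-04  1.000e-04] shift [ 0.0056 -2.4805  0.2592] rows 8.0 1.6
```

>>> {"name": "jog_arm", "arguments": {
  "moves": [
    [[0.1,0,0],[0,-0.3,0.03],60],
    [[0.2,0,0],[0,-0.6,0.06],60],
    [[0.2,0,0],[0,-0.9,0.1],60],
    [[0.2,0,0],[0,-1,0.1],60],
    [[0.2,0,0],[0,-1,0.1],60]
  ]
}}

```text
time: 1.35
ee_pos: [0.4268, 0.163, 0.2511]
eef_rot: [-0.001, 0.707, 0.001, 0.707]
wrist_force: [0.4, 0.9, -0.4]
finger_gap: 0.7
```

```bash
python3 - <<'E'
from h import *
s=get_state();print(s["time"],s["ee_pos"],s["joint_positions"].round(2))
go([.544,-.111,.25],[1,0,0])
E
```

```text
1.35 [0.42677485 0.16297346 0.25106066] [-0.41  0.1  -0.02  2.    0.    1.04 -0.42]
turn [ 0.002  -0.0003  0.0003] shift [ 0.0057 -1.3716  0.582 ] rows 4.8 0.0
```

>>> {"name": "jog_arm", "arguments": {
  "moves": [
    [[0,0,0],[0,-0.2,0.1],60],
    [[0,0,0],[0,-0.5,0.2],60],
    [[0,0,0],[0,-0.8,0.4],60],
    [[0,0,0],[0,-1,0.58],60],
    [[0,0,0],[0,-1,0.58],60]
  ]
}}

```text
time: 1.98
ee_pos: [0.5459, -0.0375, 0.2507]
eef_rot: [-0.001, 0.707, 0.0, 0.707]
wrist_force: [-0.0, 0.5, -0.2]
finger_gap: 0.703
```

>>> {"name": "jog_arm", "arguments": {
  "moves": [
    [[0,0,0],[0,-0.2,0],60],
    [[0,0,0],[0,-0.37,0],60],
    [[0,0,0],[0,-0.37,0],60],
    [[0,0,0],[0,-0.37,0],60]
  ]
}}

```text
time: 2.48
ee_pos: [0.5445, -0.1057, 0.251]
eef_rot: [-0.003, 0.707, 0.004, 0.707]
wrist_force: [0.2, -0.1, 0.4]
finger_gap: 0.7
```

```bash
python3 - <<'E'
from h import *
for n in("side","top"): cv2.imwrite(f"pics/{n}1.png",grab_frame(n))
s=get_state();print(s["time"],s["ee_pos"],s["joint_positions"].round(2))
go([.544,-.111,.20],[1,0,0])
E
```

```text
2.575 [ 0.54458559 -0.10568813  0.25111654] [-0.03  0.28  0.21  1.79 -0.07  1.08  0.21]
turn [ 0.007  -0.0002 -0.0008] shift [ 0.2556 -0.0268 -0.0031] rows 0.8 0.1
```

View pics/side1.png

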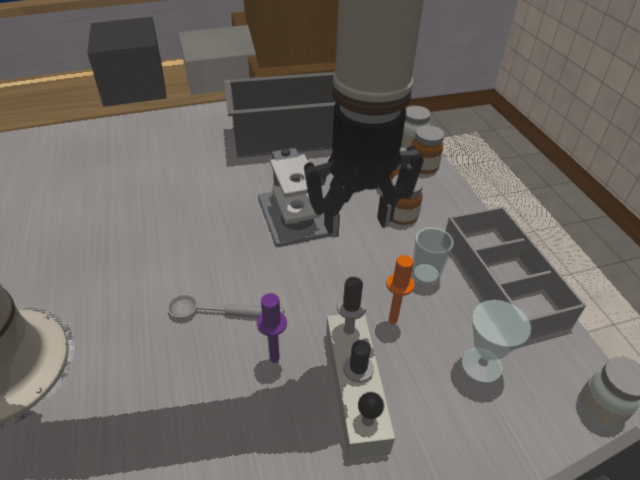

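View pics/top1.png

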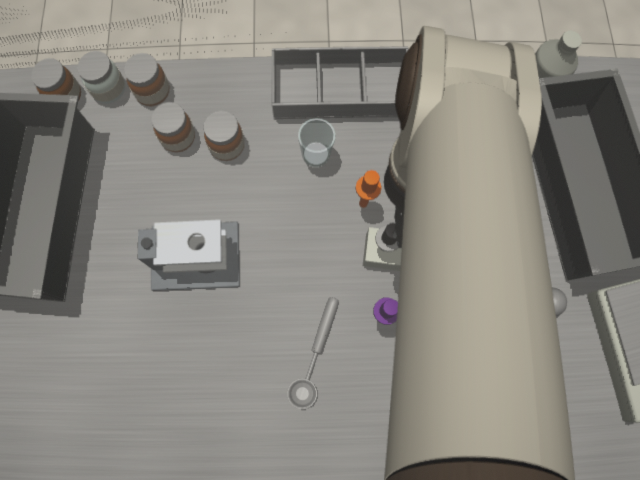

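```bash
python3 - <<'E'
from h import *
e=get_state()["ee_pos"]
for d in (-.03,0,.03):print(proj("side",e+[d,0,0]),proj("top",e+[d,0,0]))
print(proj("side",e+[0,0,.006]))
s=cv2.imread("pics/side1.png"); cv2.imwrite("pics/z1.png",cv2.resize(s[150:330,280:440],None,fx=3.3,fy=3.3,interpolation=cv2.INTER_CUBIC))
E
```

```text
[334.52531232 233.65298855] [399.475736   234.32344849]
[356.9926326  229.42131816] [398.20111306 213.57017652]
[379.00023592 225.27860295] [396.9178728  193.18739846]
[357.34077708 225.9232661 ]
```

View pics/z1.png

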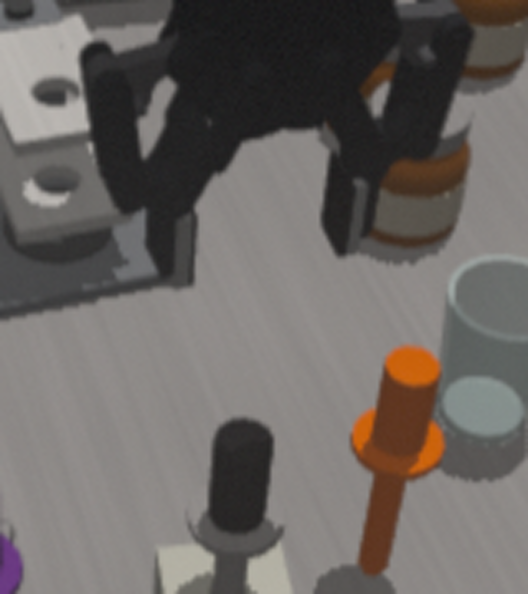

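>>> {"name": "jog_arm", "arguments": {
  "moves": [
    [[0.007,0,0],[0.2,-0.028,-0.006],60],
    [[0.007,0,0],[0.35,-0.028,-0.006],60],
    [[0.007,0,0],[0.5,-0.028,-0.006],60],
    [[0.007,0,0],[0.6,-0.028,-0.006],60],
    [[0.007,0,0],[0.655,-0.028,-0.006],60]
  ]
}}

```text
time: 3.2
ee_pos: [0.5428, -0.1122, 0.1191]
eef_rot: [0.001, 0.708, -0.0, 0.707]
wrist_force: [0.1, 0.0, 0.4]
finger_gap: 0.7
```

```bash
python3 - <<'E'
from h import *
a=grab_frame("side")
s=get_state();print(s["time"],s["ee_pos"],s["wrist_force"]); cv2.imwrite("pics/side2.png",cv2.resize(a[200:380,280:440],None,fx=3.3,fy=3.3,interpolation=cv2.INTER_CUBIC))
go([.543,-.111,.12],[1,0,0])
E
```

```text
3.25 [ 0.54235054 -0.1123617   0.1182968 ] [-0.11220645 -0.15336762 -1.18289378]
turn [-0.001  -0.0018 -0.0006] shift [-0.0085  0.0068  0.0032] rows 0.0 0.0
```

View pics/side2.png

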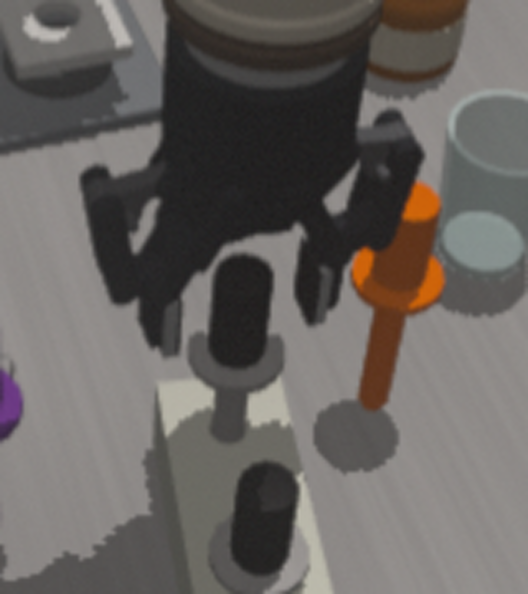

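>>> {"name": "jog_arm", "arguments": {
  "moves": [
    [[0,0,0],[-0.008,0.005,0.003],40],
    [[0,0,0],[-0.008,0.005,0.003],24],
    [[0,0,0],[-0.008,0.005,0.003],20],
    [[0,0,0],[-0.008,0.005,0.003],15],
    [[0,0,0],[-0.008,0.005,0.003],15]
  ],
  "force": 60
}}

```text
time: 3.88
ee_pos: [0.5448, -0.113, 0.1232]
eef_rot: [0.001, 0.706, -0.001, 0.708]
wrist_force: [-1.0, 0.4, 5.7]
finger_gap: 0.29
```

>>> {"name": "jog_arm", "arguments": {
  "moves": [
    [[0,0,0],[0,0,0],15],
    [[0,0,0],[0,0,0],15]
  ]
}}

```text
time: 4.12
ee_pos: [0.5447, -0.113, 0.1232]
eef_rot: [0.001, 0.706, -0.001, 0.708]
wrist_force: [-1.1, -0.3, 6.9]
finger_gap: 0.29
```

```bash
python3 - <<'E'
from h import *
a=grab_frame("side")
s=get_state();print(s["time"],s["ee_pos"],s["wrist_force"],s["moment"],s["finger_gap"]*85.4); cv2.imwrite("pics/side3.png",cv2.resize(a[200:380,280:440],None,fx=3.3,fy=3.3,interpolation=cv2.INTER_CUBIC))
E
```

```text
4.175 [ 0.54478467 -0.11303613  0.12323949] [-0.82414344  1.33736253  6.14859609] [0.20203899 0.37415133 0.01765574] 24.93252209681571
```

View pics/side3.png

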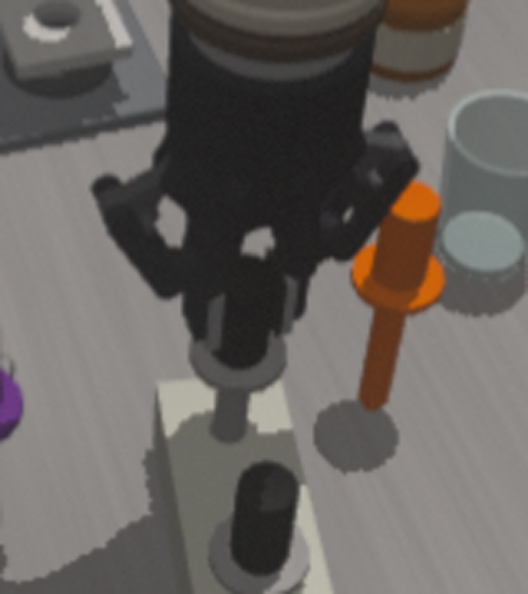

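>>> {"name": "jog_arm", "arguments": {
  "moves": [
    [[0,0,0],[-0.1,0,0],15],
    [[0,0,0],[-0.25,0,0],15],
    [[0,0,0],[-0.45,0,0],15],
    [[0,0,0],[-0.65,0,0],15],
    [[0,0,0],[-0.75,0,0],15]
  ]
}}

```text
time: 4.8
ee_pos: [0.5446, -0.1133, 0.2743]
eef_rot: [0.001, 0.706, -0.001, 0.708]
wrist_force: [-0.4, -0.3, -2.5]
finger_gap: 0.283
```

```bash
python3 - <<'E'
from h import *
a=grab_frame("side");b=grab_frame("top")
s=get_state();print(s["time"],s["ee_pos"],s["wrist_force"],s["moment"],s["finger_gap"]*85.4); cv2.imwrite("pics/side4.png",a);cv2.imwrite("pics/top4.png",b)
go([.5439,.2032,.273],[1,.02,0])
E
```

```text
4.9 [ 0.54533349 -0.11341144  0.27449042] [ 0.85451909  0.42596731 -1.8871502 ] [ 0.01229184 -0.05759677 -0.02624914] 24.944371288426016
turn [-0.0158  0.0034  0.0004] shift [ 0.0066  1.583  -0.0131] rows 5.1 0.1
```

View pics/side4.png

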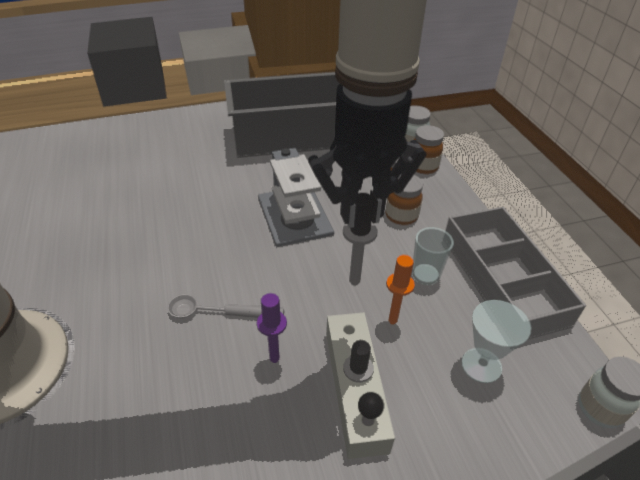

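>>> {"name": "jog_arm", "arguments": {
  "moves": [
    [[0,0,0],[0,0.15,0],15],
    [[0,0,0],[0,0.35,0],15],
    [[0,0,0],[0,0.6,0],15],
    [[0,0,0],[0,0.8,0],15],
    [[-0.016,0.003,0],[0,1,-0.013],15]
  ]
}}

```text
time: 5.52
ee_pos: [0.5409, 0.0882, 0.2701]
eef_rot: [-0.008, 0.71, 0.007, 0.705]
wrist_force: [1.2, -0.1, -2.0]
finger_gap: 0.286
```

>>> {"name": "jog_arm", "arguments": {
  "moves": [
    [[0,0,0],[0,0.2,0],15],
    [[0,0,0],[0,0.4,0],15],
    [[0,0,0],[0,0.52,0],15],
    [[0,0,0],[0,0.58,0],15],
    [[0,0,0],[0,0.58,0],15]
  ]
}}

```text
time: 6.15
ee_pos: [0.539, 0.2031, 0.2708]
eef_rot: [-0.008, 0.709, 0.007, 0.705]
wrist_force: [-0.3, -0.7, -2.1]
finger_gap: 0.291
```

>>> {"name": "jog_arm", "arguments": {
  "moves": [
    [[0,0,0],[0,0,0],15],
    [[0,0,0],[0,0,0],15]
  ]
}}

```text
time: 6.4
ee_pos: [0.5399, 0.2014, 0.2719]
eef_rot: [-0.007, 0.709, 0.006, 0.706]
wrist_force: [-0.7, 0.8, -1.7]
finger_gap: 0.293
```

```bash
python3 - <<'E'
from h import *
a=grab_frame("side");b=grab_frame("top")
s=get_state();print(s["time"],s["ee_pos"],s["wrist_force"],s["finger_gap"]*85.4); cv2.imwrite("pics/side5.png",a);cv2.imwrite("pics/top5.png",b)
cv2.imwrite("pics/z5.png",np.hstack([cv2.resize(i,(400,500),interpolation=cv2.INTER_CUBIC) for i in (a[100:225,250:350],b[175:300,145:245])]))
go([.5439,.2032,.273],[1,.02,0])
E
```

```text
6.5 [0.53983586 0.20194104 0.27200322] [ 0.18178938 -0.07128445 -2.39956905] 24.864328870125973
turn [-0.0007 -0.0029  0.0001] shift [-0.0051  0.0059  0.0204] rows 0.1 0.0
```

View pics/z5.png

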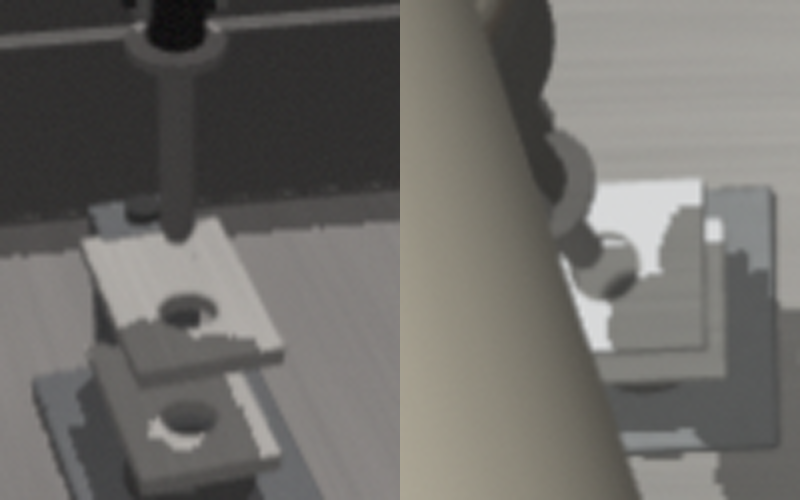

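```bash
python3 - <<'E'
from h import *
e=get_state()["ee_pos"]; print(e)
print("side hole",plane("side",296.6,177.4,.115),"tip",plane("side",294.1,157.7,e[2]-.1152), "axis at collar underside",plane("side",293.9,116.5,e[2]-.1152+.095))
# top: tip end & hole
print("top hole",plane("top",195.8,241.2,.115),"tip",plane("top",145+187/4-.4,175+252/4-.4,e[2]-.1152))
# predicted images of a rod tip over hole
for n,h in (("side",plane("side",296.6,177.4,.115)),("top",plane("top",195.8,241.2,.115))):
    for z in (.1568,.2518): print(n,z,proj(n,[h[0],h[1],z]))
E
```

```text
[0.53983586 0.20194104 0.27200322]
side hole [0.5428078  0.19750459 0.115     ] tip [0.5397423  0.20203018 0.15680322] axis at collar underside [0.53612637 0.18395722 0.25180322]
top hole [0.54387529 0.20315597 0.115     ] tip [0.53969539 0.20238417 0.15680322]
side 0.1568 [296.35344448 158.82918906]
side 0.2518 [295.7431932  112.00773816]
top 0.1568 [190.92328495 235.00802258]
top 0.2518 [178.08719045 218.67718337]
```

>>> {"name": "jog_arm", "arguments": {
  "moves": [
    [[0,0,0],[0,0.001,0.0175],15],
    [[0,-0.002,0],[0.07,0.002,0.0175],15],
    [[0,-0.002,0],[0.14,0.002,0.0175],15],
    [[0,-0.002,0],[0.18,0.002,0.0175],15],
    [[0,-0.002,0],[0.18,0.002,0.0175],15]
  ]
}}

```text
time: 7.12
ee_pos: [0.5422, 0.2032, 0.2345]
eef_rot: [-0.008, 0.708, 0.007, 0.706]
wrist_force: [-1.1, 0.2, -2.2]
finger_gap: 0.289
```

>>> {"name": "jog_arm", "arguments": {
  "moves": [
    [[0,0,0],[0,0,0],15],
    [[0,0,0],[0,0,0],15]
  ]
}}

```text
time: 7.38
ee_pos: [0.5433, 0.2036, 0.2364]
eef_rot: [-0.007, 0.707, 0.007, 0.707]
wrist_force: [-0.3, -0.6, -2.0]
finger_gap: 0.29
```

```bash
python3 - <<'E'
from h import *
a=grab_frame("side");b=grab_frame("top")
s=get_state();print(s["time"],s["ee_pos"],s["wrist_force"],s["finger_gap"]*85.4); cv2.imwrite("pics/side6.png",a);cv2.imwrite("pics/top6.png",b)
cv2.imwrite("pics/z6.png",np.hstack([cv2.resize(i,(400,500),interpolation=cv2.INTER_CUBIC) for i in (a[110:210,260:340],b[200:300,155:235])]))
go([.5435,.2022,.236],[1,.02,0])
for n,h in (("side",plane("side",296.6,177.4,.115)),("top",plane("top",195.8,241.2,.115))):
    for z in (0,.095,.101): print(n,z,proj(n,[h[0],h[1],z+s["ee_pos"][2]-.1152]))
E
```

```text
7.475 [0.54319026 0.20358401 0.2363572 ] [ 0.74598702  0.41653467 -3.45238626] 24.63823379226323
turn [ 0.0004 -0.0005 -0.0003] shift [ 0.0018 -0.007   0.0014] rows 0.0 0.0
side 0 [296.56447134 174.73567914]
side 0.095 [295.98067937 130.37913423]
side 0.101 [295.94144083 127.35726772]
top 0 [195.10742061 240.32104467]
top 0.095 [183.21994424 225.21312408]
top 0.101 [182.38445365 224.14975247]
```

View pics/z6.png

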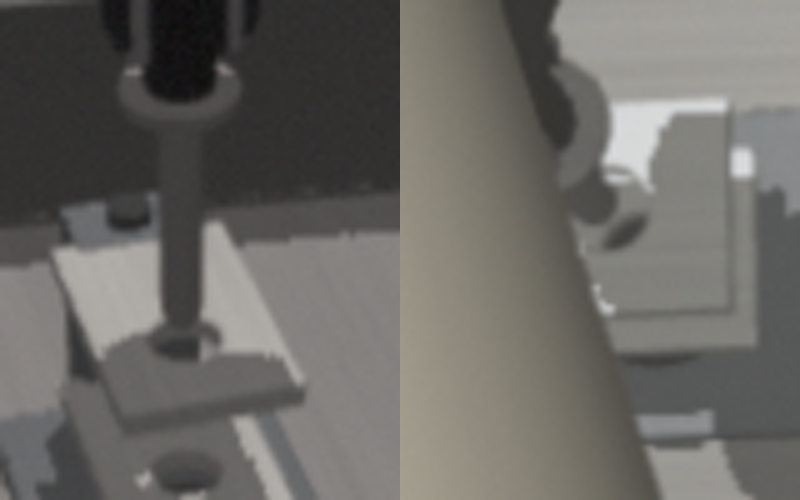

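>>> {"name": "jog_arm", "arguments": {
  "moves": [
    [[0,0,0],[0,-0.009,0.005],15],
    [[0,0,0],[0.0,-0.009,0.005],15],
    [[0,0,0],[0.04,-0.009,0.005],15],
    [[0,0,0],[0.08,-0.009,0.005],15],
    [[0,0,0],[0.13,-0.009,0.005],15]
  ]
}}

```text
time: 8.1
ee_pos: [0.5437, 0.2017, 0.209]
eef_rot: [-0.007, 0.708, 0.007, 0.706]
wrist_force: [-0.6, 0.8, -2.2]
finger_gap: 0.287
```

>>> {"name": "jog_arm", "arguments": {
  "moves": [
    [[0,0,0],[0,0,0],15],
    [[0,0,0],[0,0,0],15]
  ]
}}

```text
time: 8.35
ee_pos: [0.544, 0.2017, 0.2098]
eef_rot: [-0.007, 0.708, 0.007, 0.706]
wrist_force: [0.9, 0.1, -1.2]
finger_gap: 0.29
```

```bash
python3 - <<'E'
from h import *
a=grab_frame("side");b=grab_frame("top")
s=get_state();print(s["time"],s["ee_pos"],s["wrist_force"],s["finger_gap"]*85.4); cv2.imwrite("pics/side7.png",a);cv2.imwrite("pics/top7.png",b)
cv2.imwrite("pics/z7.png",np.hstack([cv2.resize(i,(400,500),interpolation=cv2.INTER_CUBIC) for i in (a[130:230,260:340],b[200:300,155:235])]))
go([.5441,.2018,.210],[1,.02,0])
E
```

```text
8.45 [0.54421395 0.20177942 0.21020109] [-0.07608285  0.3306827  -2.26011176] 24.7803677387879
turn [ 0.0004 -0.0006 -0.0002] shift [ 0.001   0.0001 -0.0006] rows 0.0 0.0
```

View pics/z7.png

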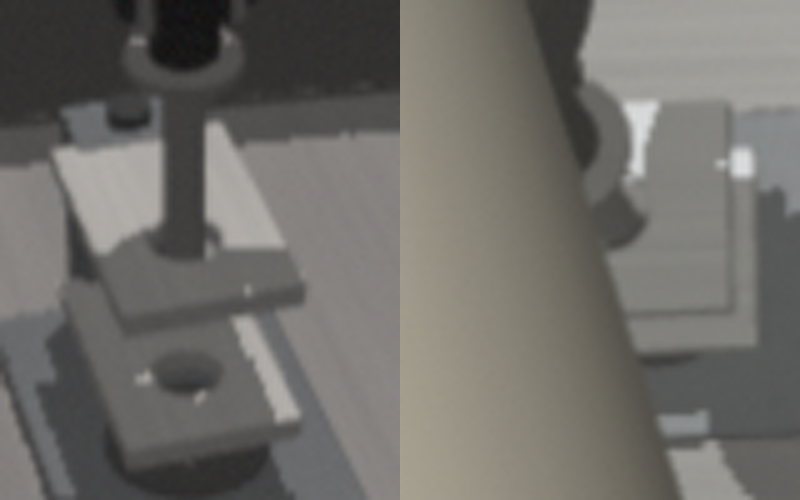

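>>> {"name": "jog_arm", "arguments": {
  "moves": [
    [[0,0,0],[0.05,0,0],15],
    [[0,0,0],[0.1,0,0],15],
    [[0,0,0],[0.15,0,0],15],
    [[0,0,0],[0.18,0,0],15],
    [[0,0,0],[0.18,0,0],15]
  ]
}}

```text
time: 9.07
ee_pos: [0.5434, 0.2015, 0.1731]
eef_rot: [-0.007, 0.708, 0.007, 0.706]
wrist_force: [-0.5, 0.0, -1.8]
finger_gap: 0.289
```

```bash
python3 - <<'E'
from h import *
a=grab_frame("side")
s=get_state();print(s["time"],s["ee_pos"],s["wrist_force"],s["finger_gap"]*85.4)
cv2.imwrite("pics/z8.png",cv2.resize(a[130:230,260:340],(480,600),interpolation=cv2.INTER_CUBIC))
go([.5441,.2018,.210],[1,.02,0])
E
```

```text
9.125 [0.54378596 0.20163368 0.17360735] [-0.5531982   0.24115431 -2.80935651] 24.25100601029912
turn [ 0.0004 -0.0013  0.0001] shift [-0.182   0.0008  0.0012] rows 0.6 0.0
```

View pics/z8.png

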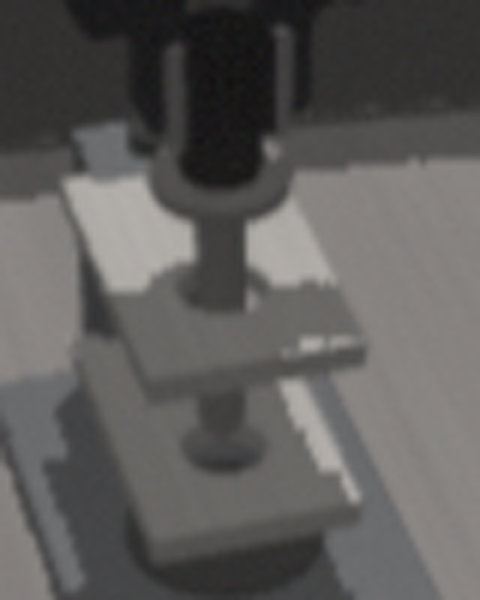

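>>> {"name": "jog_arm", "arguments": {
  "moves": [
    [[0,0,0],[0.04,0,0.001],15],
    [[0,0,0],[0.08,0,0.001],15],
    [[0,0,0],[0.12,0,0.001],15],
    [[0,0,0],[0.15,0,0.001],15],
    [[0,0,0],[0.16,0,0.001],15]
  ]
}}

```text
time: 9.75
ee_pos: [0.5437, 0.2016, 0.1412]
eef_rot: [-0.007, 0.708, 0.007, 0.706]
wrist_force: [0.4, 1.3, -2.4]
finger_gap: 0.29
```

>>> {"name": "jog_arm", "arguments": {
  "moves": [
    [[0,0,0],[0.006,0,0],15],
    [[0,0,0],[0.012,0,0],15],
    [[0,0,0],[0.018,0,0],15],
    [[0,0,0],[0.018,0,0],15]
  ]
}}

```text
time: 10.25
ee_pos: [0.544, 0.2017, 0.1383]
eef_rot: [-0.007, 0.708, 0.007, 0.707]
wrist_force: [-0.9, 0.1, -1.4]
finger_gap: 0.287
```

>>> {"name": "jog_arm", "arguments": {
  "moves": [
    [[0,0,0],[0.006,0,0],15],
    [[0,0,0],[0.006,0,0],15]
  ]
}}

```text
time: 10.5
ee_pos: [0.5439, 0.2017, 0.137]
eef_rot: [-0.007, 0.708, 0.007, 0.706]
wrist_force: [-0.1, -0.0, -2.3]
finger_gap: 0.286
```

>>> {"name": "jog_arm", "arguments": {
  "moves": [
    [[0,0,0],[0.005,0,0],15],
    [[0,0,0],[0.01,0,0],15],
    [[0,0,0],[0.01,0,0],15]
  ]
}}

```text
time: 10.88
ee_pos: [0.544, 0.2018, 0.1355]
eef_rot: [-0.007, 0.708, 0.007, 0.707]
wrist_force: [-1.0, -0.5, 2.1]
finger_gap: 0.283
```

```bash
python3 - <<'E'
from h import *
a=grab_frame("side")
s=get_state();print(s["time"],s["ee_pos"],s["wrist_force"],s["finger_gap"]*85.4)
cv2.imwrite("pics/z9.png",cv2.resize(a[130:230,260:340],(480,600),interpolation=cv2.INTER_CUBIC))
E
```

```text
10.925 [0.54401695 0.2017476  0.13545412] [-1.19684386 -0.29910483  2.64686174] 24.87251585331068
```

View pics/z9.png

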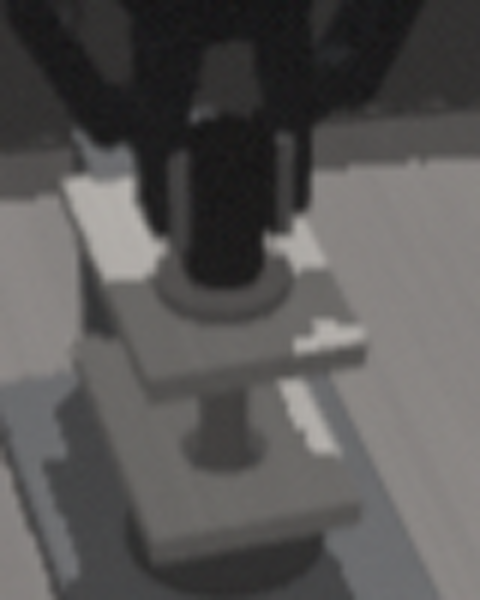

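>>> {"name": "jog_arm", "arguments": {
  "moves": [
    [[0,0,0],[0.003,0,0],15],
    [[0,0,0],[0.003,0,0],27],
    [[0,0,0],[0.003,0,0],35],
    [[0,0,0],[0.003,0,0],50],
    [[0,0,0],[0.003,0,0],50]
  ],
  "force": 20
}}

```text
time: 11.55
ee_pos: [0.5441, 0.2017, 0.1344]
eef_rot: [-0.007, 0.708, 0.007, 0.707]
wrist_force: [-0.5, -1.5, -0.1]
finger_gap: 0.588
```

```bash
python3 - <<'E'
from h import *
a=grab_frame("side")
s=get_state();print(s["time"],s["ee_pos"],s["wrist_force"],s["finger_gap"]*85.4)
cv2.imwrite("pics/z10.png",cv2.resize(a[100:225,250:350],(480,600),interpolation=cv2.INTER_CUBIC))
E
```

```text
11.6 [0.54402477 0.20169536 0.13438082] [-0.59207978 -0.22904004  0.10387022] 49.76869009980099
```

View pics/z10.png

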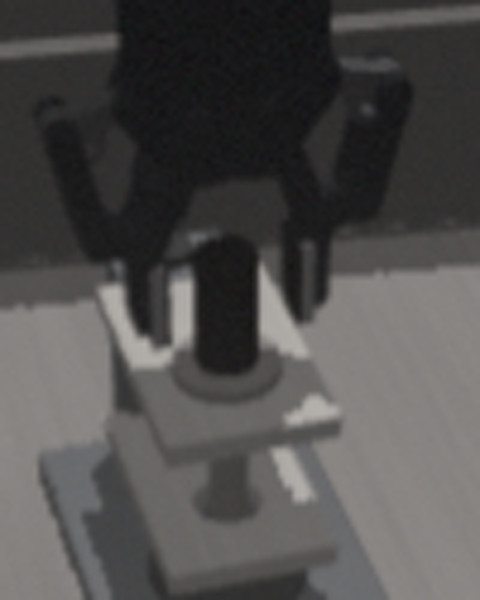

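Released, and the fingers are clear on both sides of the grip. Next I'll retract straight up.

>>> {"name": "jog_arm", "arguments": {
  "moves": [
    [[0,0,0],[-0.1,0,0],50],
    [[0,0,0],[-0.25,0,0],50],
    [[0,0,0],[-0.45,0,0],50],
    [[0,0,0],[-0.65,0,0],50],
    [[0,0,0],[-0.65,0,0],50]
  ]
}}

```text
time: 12.22
ee_pos: [0.5465, 0.2025, 0.2684]
eef_rot: [-0.006, 0.705, 0.008, 0.709]
wrist_force: [0.7, 0.0, -0.7]
finger_gap: 0.589
```

>>> {"name": "jog_arm", "arguments": {
  "moves": [
    [[0,0,0],[-0.1,-0.2,0],50],
    [[0,0,0],[-0.1,-0.5,0],50],
    [[0,0,0],[-0.1,-0.8,0],50],
    [[0,0,0],[-0.1,-0.9,0],50],
    [[0,0,0],[-0.1,-0.9,0],50]
  ]
}}

```text
time: 12.85
ee_pos: [0.5474, 0.0195, 0.2836]
eef_rot: [-0.006, 0.708, 0.006, 0.706]
wrist_force: [0.9, 1.2, -0.8]
finger_gap: 0.586
```

```bash
python3 - <<'E'
from h import *
a=grab_frame("side");b=grab_frame("top")
s=get_state();print(s["time"],s["ee_pos"],s["wrist_force"],s["finger_gap"]*85.4)
cv2.imwrite("pics/z11.png",np.hstack([cv2.resize(i,(400,500),interpolation=cv2.INTER_CUBIC) for i in (a[120:220,255:335],b[190:290,145:225])]))
for n,h in (("side",plane("side",296.6,177.4,.115)),("top",plane("top",195.8,241.2,.115))):
    print(n,"grip top predicted if centred",proj(n,[h[0],h[1],.171]))
E
```

```text
12.95 [0.54757522 0.0231845  0.28375185] [0.19185388 0.76546055 0.40952914] 49.96728938960161
side grip top predicted if centred [296.26675386 152.25362984]
top grip top predicted if centred [189.16837949 232.77814508]
```

View pics/z11.png

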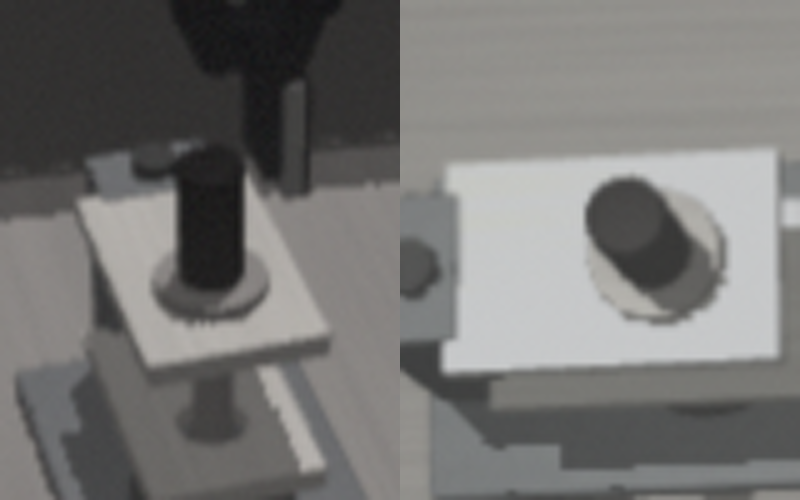

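The grip top is at side (296.6,152.6) and top (189.2,232.8). A centred, seated rod should appear at (296.3,152.3) and (189.2,232.8), so both match within half a pixel.

```bash
python3 -c "
from workcell import *
print(get_state()['joint_vel'].round(3)); print(close_job())"
```

```text
[-0.019  0.    -0.015 -0.006  0.002  0.     0.002]
the job is handed in; nothing more can be done
None
```

I took the long rod out of the rack and lowered it upright through both holes of the stand. When the wrist force showed the collar touching the upper arm, I let go, backed the arm away and handed the job in at about 13 s. No verdict is reported.

**Last checks:** Both views show the collar flat on the upper arm and the shaft in the lower hole. The top of the grip is within about 0.5 px of where a centred, seated rod should appear. The rod was released at the expected height: tool at 0.1354 m at contact, 0.1352 m predicted. The gripper is clear of everything.

**Disagreement:** The two cameras differed by about 4–6 mm in y. The side camera's picture of the fingers also sat about 4 px lower than its calibration predicts. I therefore positioned the rod by comparing it with the hole within each picture.

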